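# Pack the grill caddy flush and sweep its top

## Robot

A 6-joint arm with a two-finger parallel gripper is mounted at the origin on the work surface. World frame = base frame: x ahead of the robot, y to its left, z up, the work surface at z = 0. Lengths are in mm, angles in rad, forces in N, time in s.
With the tool pointing down it reaches from about 275 to 750 mm from the base axis. Payload 10.2 kg.
Tool frame: the origin (TCP) lies at the very end of the fingers, on their centre line; the grasp point (between the pads) lies 19 mm behind it; z points along the fingers, y is the line along which they close (so a half turn about z gives the same grasp; the last joint's range is limited). The gripper opens to 85 mm and grips with 20 to 120 N. Pads are 22 mm wide; open, the fingers measure 114 mm over their backs; the gripper's body (76 mm by 85 mm) begins 54 mm behind the grasp point. The pads swing forward as they close: fully open they stand 13 mm farther back than shut.
Start: joints at [0.982, 0.313, 1.498, -0, 1.331, -0.223], TCP at [187.804, 490.266, 231.294] pointing down, gripper open.
Joint ranges: [-2.94, 2.94], [-0.97, 2.17], [0.19, 2.56], [-1.23, 4.37], [0.02, 3.11], [-2.88, 2.88]. Speed limits (rad/s): [2.39, 2.39, 3.01, 3.14, 3.14, 3.14].

## Interface

Orientations are given as a unit quaternion [w, x, y, z].
In Python, from rig import telemetry, optics, ctrl gives the robot as it stands.
- The arm moves only by the tool servo_tool, never from a script. Its argument "deltas" is a list of rows, each a list of 3 entries, a list of its own where there are three numbers: the shift along the tool's x, y, z in units of 20 cm (1.0 is 20 cm), then the turn, a rotation vector about the tool's x, y, z in units of 90 degrees (1.0 is 90 degrees), then the opening, from 0 (shut) to 1 (fully open). A call has 1 to 8 rows; each row shifts and turns the commanded pose from where the row before left it, along the tool's axes as they then stand; what a row does not reach is not made up. A row lasts 1/10 s, in which the tool goes at most 50 mm and 8.59 degrees, less where a joint would pass 70% of its speed; a pose out of reach is approached as far as the arm can. A call with a number of a shift or a turn outside -1 to 1 is refused whole. A call with a gripper value outside its range is refused whole. The fingers move at their own pace and stop on an object; "squeeze" is the grip in N (left out, the last holds). Time passes only in rows, so rows that do not move let the fingers close. It gives the time, the measured TCP pose, the force, the opening and the grip force at its end, in the units of the state.
- telemetry.sense(): the state, without advancing time (a new reading comes with each control period).
- optics.capture(name): name is "scene" or "side" or "wrist"; returns the picture (420x560x3 uint8, blue, green, red); there is no depth.
- optics.camera_model(name): a dict with "vfov" (degrees; the focal length in pixels is half the picture's height over the tangent of half this angle, whatever the lens; pixels are square), "cx", "cy" (the principal point, pixels), "R" (3x3) and "t" (3): a world point X has camera coordinates R X + t; the wrist camera has in their place "mount" (4x4, takes a point from camera to tool coordinates, whose origin is the TCP and whose axes are the flange's). Camera axes: x right, y down, z forward; pixel columns grow to the right and rows downward; lengths in mm; the calibration is good to about 2 mm. The wrist camera is an equidistant fisheye: a pixel r from the principal point sees the ray r / f radians off the axis. A picture is of the moment at which its call begins: read the wrist's pose just before it. camera_model takes no time and is no camera call.
- ctrl.finish_job(): hands the job in; it is judged then, once.
The state is a dict: "time_s": time; "joints": joint angles; "dq": joint speeds; "tau": joint torques, N m; "eef_pos": TCP position; "ee_rot": TCP orientation; "force": force on the tool from outside, world axes, zero at the start; "wrist_torque": the same for the moment, N m; "grip_width": opening from 0.0 (shut) to 1.0 (fully open); "grip_force": force on a finger pad.
Only numpy, scipy, OpenCV 4.12 (cv2) and the standard library are available. Lean on these libraries where they do the work, as an engineer would, in place of code of your own. Each camera call takes 0.05 s, during which the arm holds its last target. There are 200 camera calls.

## Task

Pick the loose grill-cleaning block that is low enough to sit wholly below the rim, lower it upright into the empty middle compartment of the metal caddy (do not drop it in) and let go; leave the other, taller block where it is. Then check that nothing sticks up: sweep the fingertips lengthwise along the middle of the caddy, about a finger's breadth above the rim, from over the end compartment next to the wire loop to over the compartment at the other end.

Things in the scene. Friction and masses are not known exactly. Their poses are not given: they have to be found in the camera images.
- low_block_grip (a point): Low cleaning block, loose, 0.16 kg: grey slab 100 (x) x 60 (y) x 20 mm high; on its middle an upright black bar grip 14 (x) x 30 (y) x 40 mm tall, total height 60. Point: on its axis, 42 mm above its underside; z up. Pinch the bar along x, fingertips above the slab top (22 mm below the point). Starts on the table. Half turns are alike.
- tall_block_grip (a point): The tall cleaning block, loose: same look and bar grip, but its slab is 62 mm high, 102 mm in all. Point: in its bar grip, 84 mm above its underside; z up. The two blocks and a white ramekin (84 mm wide, 45 high) stand on the table in three places to the robot's right, in any order.
- caddy: Open aluminium caddy fixed on the table: 132 (x) x 268 (y) x 76 mm high, walls and floor 4 mm. Origin: centre of its underside; z up, rim at z = 76. Two rim-high cross walls make three compartments 124 (x) x 84 (y) inside: the middle one, at the origin, is empty; the block goes in with its 100 mm side along the caddy's x. The end ones hold wedged steel tins, tops 12 mm below the rim.
- loop_end (a point): Rim-high point over the middle of the caddy's end compartment next to the wire loop, at y = +88 mm, z = 76 mm in the caddy's frame (axes as the caddy's). The loop sticks out 30 mm from that end wall, 60 mm above the table. The other end compartment's middle is at y = -88 mm.
There are look-alikes about, which are no part of the job. What is shaped like the part that bears low_block_grip but orange or purple is not meant.

How it is judged:
By the outcome, as a careful person would: the job done as asked, in the order asked, and still so for the second after the job is handed in, with the robot touching nothing.
It also fails if it takes over 56 s, if anything falls off the work surface, if the arm or the gripper's body presses on something with over 40 N, if the wrist force passes 120 N, or if a joint passes its speed limit or range.

## Working session

There is one attempt and no reset: what is moved stays moved. The work goes in short steps, Python scripts to look and compute and a tool call to move; the robot and the scene stay as the last step left them, time stands still between calls to the robot, and variables do not carry over. Pictures are saved under pics/ and viewed, at most 10 in all, crops included, and the job is handed in when it is done.

Besides the shell and the picture viewer there is one more tool, called after "Emit:" as name(argument=value, ...), one argument or row to a line, values as JSON. servo_tool: Moves the arm, as the interface text tells. Its arguments: {"type":"object","properties":{"deltas":{"type":"array"},"squeeze":{"type":"number"}},"required":["deltas"]}

```bash
mkdir -p pics; ls; python3 - <<'E'
from rig import telemetry, optics, ctrl
import cv2,numpy as np
s=telemetry.sense();print(s)
for n in("scene","side","wrist"):
    im=optics.capture(n);cv2.imwrite(f"pics/{n}0.png",im);m=optics.camera_model(n);print(n,{k:np.round(v,4).tolist() for k,v in m.items() if not isinstance(v,str)})
E
```

```text
pics
{'time_s': 0.0, 'joints': array([ 9.81609048e-01,  3.13442636e-01,  1.49846528e+00,  2.43029206e-05,
        1.33099900e+00, -2.23383074e-01]), 'dq': array([ 4.65404330e-04,  2.32163931e-05,  1.60392981e-05,  1.00963401e-03,
       -3.35775987e-06,  9.13488556e-04]), 'tau': array([ 1.81076421e-04, -4.12261891e+01, -2.59752649e+01, -6.26517658e-05,
        4.02520862e-03, -1.36655325e-05]), 'eef_pos': array([187.63826938, 490.038128  , 230.72823118]), 'ee_rot': array([-2.70539230e-04,  1.81886837e-01,  9.83319250e-01, -5.98973698e-04]), 'force': array([-1.48109505, -0.04761658,  0.11952238]), 'wrist_torque': array([ 0.02158727, -0.01398753,  0.05047828]), 'grip_force': 0.0, 'grip_width': 1.0015589718186981}
scene {'vfov': 49.7516, 'cx': 277.7479, 'cy': 212.9176, 'R': [[-0.6838, 0.7296, 0.0072], [0.5493, 0.5213, -0.6531], [-0.4803, -0.4427, -0.7572]], 't': [380.5846, -197.1965, 1323.5042]}
side {'vfov': 48.571, 'cx': 275.6924, 'cy': 203.2171, 'R': [[0.9949, -0.1013, -0.0023], [-0.0626, -0.5971, -0.7997], [0.0796, 0.7957, -0.6004]], 't': [-470.4664, 86.5272, 1232.2446]}
wrist {'vfov': 65.7065, 'cx': 281.5941, 'cy': 210.6396, 'mount': [[0.0007, -0.9522, -0.3055, 78.5741], [1.0, 0.0009, -0.0005, -0.6704], [0.0007, -0.3055, 0.9522, -141.3979], [0.0, 0.0, 0.0, 1.0]]}
```

View pics/scene0.png

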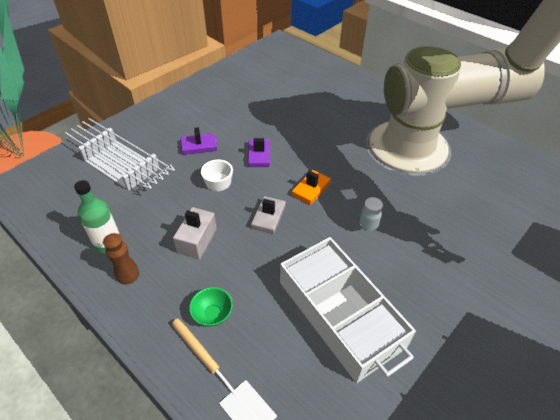

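View pics/side0.png

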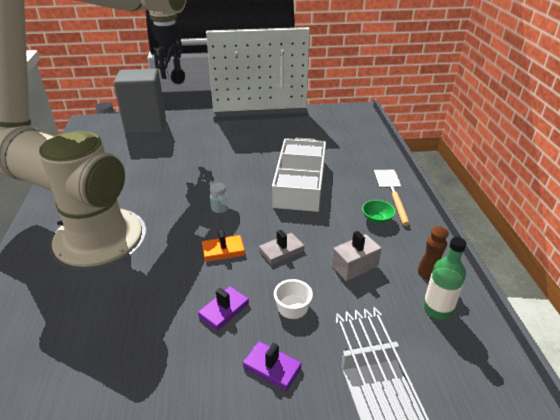

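Scene view: the grey low block is at (268,213). What could be mistaken for it: the tall grey block (196,232), the orange one (312,185) and the purple ones (260,150) and (199,142). I choose (268,213). The caddy is at about (345,305), with its loop at (393,360). Side view: the low block is at (282,247), the tall one at (356,255) and the caddy at (301,172). Next I take close crops.

```bash
python3 - <<'E'
import cv2,numpy as np
a=cv2.imread("pics/scene0.png");b=cv2.imread("pics/side0.png")
A=cv2.resize(a[185:385,240:420],None,fx=3,fy=3,interpolation=cv2.INTER_CUBIC)
cv2.imwrite("pics/cropA.png",A)   # 540x600
B=cv2.resize(b[130:270,250:390],None,fx=4,fy=4,interpolation=cv2.INTER_CUBIC)
cv2.imwrite("pics/cropB.png",B)
E
```

```text
(no output)
```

View pics/cropA.png

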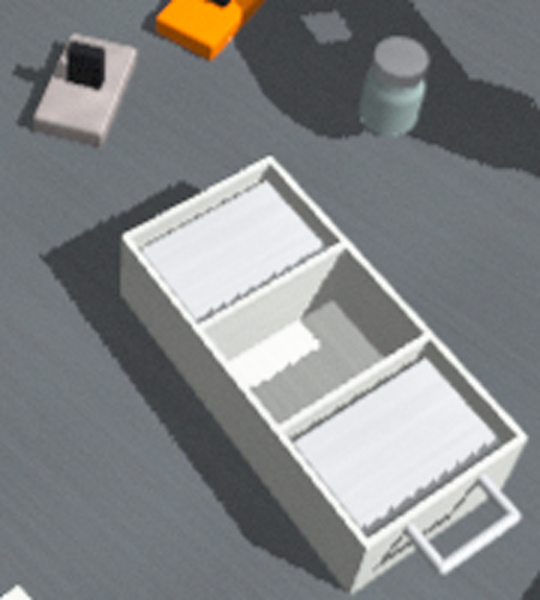

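View pics/cropB.png

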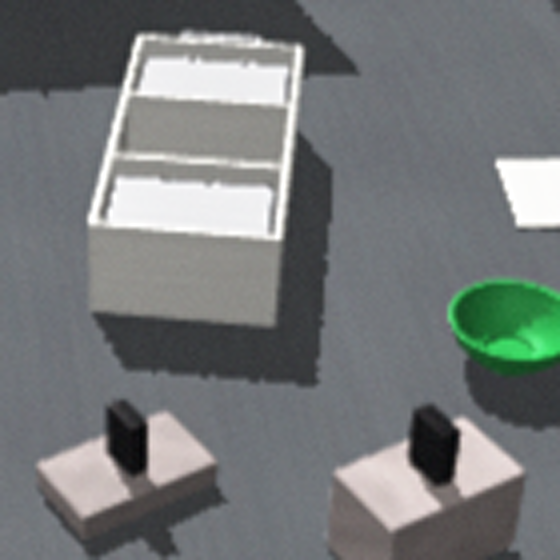

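Crop A: the rim's outer corners are at (270,157), (123,237), (362,540) and (525,437), with the loop at the lower right. The grey low block's top corners are at (75,35), (137,44), (100,135) and (37,122), and it is clearly the thin slab. Crop B: the rim corners are at (137,35), (303,45), (281,240) and (91,223). The low slab's top corners are at (38,467), (165,412), (216,463) and (88,525).

```bash
cat >h.py <<'E'
from rig import telemetry, optics, ctrl
import cv2,numpy as np
from scipy.spatial.transform import Rotation as Ro
def ray(n,p,pose=None):
    m=optics.camera_model(n);f=210/np.tan(np.radians(m["vfov"])/2)
    d=np.array([p[0]-m["cx"],p[1]-m["cy"]])/f
    if n!="wrist":
        R,t=np.array(m["R"]),np.array(m["t"]);return -R.T@t,R.T@np.r_[d,1]
    r=np.hypot(*d);v=np.r_[d/r*np.sin(r),np.cos(r)];M=np.array(m["mount"])
    P,q=pose;R=Ro.from_quat(np.roll(q,-1)).as_matrix()
    return P+R@M[:3,3],R@M[:3,:3]@v
def atz(n,p,z,pose=None):
    o,d=ray(n,p,pose);return o+d*(z-o[2])/d[2]
def crop(p,o,k):return [((np.array(q)+.5)/k-.5+o) for q in p]
def rep(T,P): 
    P=np.array(P);print(T,P.mean(0).round(1),"edges",np.linalg.norm(np.roll(P,-1,0)-P,axis=1).round(0),"ang",np.degrees(np.arctan2(*(np.roll(P,-1,0)-P)[:,1::-1].T)).round(1) if P.shape[1]>1 else "")
    print(P[:,:2].round(0).tolist())
def delta(target,q,pose): # world move-> tool units
    P,q0=pose;R0=Ro.from_quat(np.roll(q0,-1));R1=Ro.from_quat(np.roll(q,-1))
    return R0.inv().apply(np.array(target)-P)/200,(R0.inv()*R1).as_rotvec()/(np.pi/2)
E
python3 - <<'E'
from h import *
A=lambda P:crop(P,[240,185],3);B=lambda P:crop(P,[250,130],4)
rep("caddyA",[atz("scene",p,76) for p in A([(270,157),(123,237),(362,540),(525,437)])])
rep("caddyB",[atz("side",p,76) for p in B([(91,223),(281,240),(303,45),(137,35)])])
rep("blkA",[atz("scene",p,20) for p in A([(75,35),(137,44),(100,135),(37,122)])])
rep("blkB",[atz("side",p,20) for p in B([(38,467),(165,412),(216,463),(88,525)])])
# bar top
print(atz("scene",A([(86,51)])[0],60),atz("side",B([(127,408)])[0],60))
print("tall bar",atz("side",B([(436,412)])[0],102), "bottle",atz("scene",A([(388,120)])[0],0))
E
```

```text
caddyA [567.2 190.8  76. ] edges [130. 261. 130. 266.] ang [ -13.5   76.3  164.2 -103.9]
[[472.0, 78.0], [599.0, 48.0], [661.0, 301.0], [536.0, 336.0]]
caddyB [566.8 190.3  76. ] edges [131. 272. 133. 268.] ang [ -14.9   76.2  166.9 -103.4]
[[472.0, 76.0], [598.0, 42.0], [663.0, 306.0], [534.0, 336.0]]
blkA [ 478.2 -103.8   20. ] edges [ 54. 104.  53. 100.] ang [ 122.4   25.9  -61.3 -153.6]
[[447.0, -149.0], [418.0, -104.0], [511.0, -58.0], [537.0, -104.0]]
blkB [ 476.2 -112.    20. ] edges [97. 58. 97. 61.] ang [  27.3  -63.9 -151.1  115.5]
[[420.0, -107.0], [506.0, -63.0], [532.0, -115.0], [447.0, -162.0]]
[ 479.51068299 -103.9641286    60.        ] [ 476.66846486 -103.2150846    60.        ]
tall bar [ 649.4983801  -174.52296224  102.        ] bottle [323.8770129   93.07465452   0.        ]
```

Emit:
servo_tool(
  deltas=[
    [[0,0,0],[0,0,0.058],0.6],
    [[0,0,0],[0,0,0.058],0.6],
    [[0,0,0],[0,0,0.058],0.6],
    [[0,0,0],[0,0,0.058],0.6],
    [[0,0,0],[0,0,0.058],0.6],
    [[0,0,0],[0,0,0.058],0.6],
    [[0,0,0],[0,0,0.058],0.6],
    [[0,0,0],[0,0,0.058],0.6],
  ],
)

```text
time_s: 0.95
eef_pos: [187.7, 490.2, 231.0]
ee_rot: [-0.0, 0.522, 0.853, -0.0]
force: [0.7, -0.2, 0.3]
grip_width: 0.602
grip_force: 0.0
```

Emit:
servo_tool(
  deltas=[
    [[-0.08,0,0],[0,0,0],0.6],
    [[-0.16,0,0],[0,0,0],0.6],
    [[-0.16,0,0],[0,0,0],0.6],
    [[-0.16,0,0],[0,0,0],0.6],
    [[-0.16,0,0],[0,0,0],0.6],
    [[-0.16,0,0],[0,0,0],0.6],
    [[-0.16,0,0],[0,0,0],0.6],
    [[-0.16,0,0],[0,0,0],0.6],
  ],
)

```text
time_s: 1.75
eef_pos: [298.1, 275.8, 231.2]
ee_rot: [-0.0, 0.52, 0.854, -0.0]
force: [0.8, 0.2, 0.3]
grip_width: 0.601
grip_force: 0.0
```

Emit:
servo_tool(
  deltas=[
    [[-0.16,0,0],[0,0,0],0.6],
    [[-0.16,0,0],[0,0,0],0.6],
    [[-0.16,0,0],[0,0,0],0.6],
    [[-0.16,0,0],[0,0,0],0.6],
    [[-0.16,0,0],[0,0,0],0.6],
    [[-0.16,0,0],[0,0,0],0.6],
    [[-0.16,0,0],[0,0,0],0.6],
    [[-0.16,0,0],[0,0,0],0.6],
  ],
)

```text
time_s: 2.55
eef_pos: [415.5, 48.2, 231.2]
ee_rot: [-0.0, 0.52, 0.854, -0.0]
force: [0.6, 0.4, -0.1]
grip_width: 0.599
grip_force: 0.0
```

Emit:
servo_tool(
  deltas=[
    [[-0.16,0,0.05],[0,0,0],0.6],
    [[-0.16,0,0.05],[0,0,0],0.6],
    [[-0.16,0,0.05],[0,0,0],0.6],
    [[-0.16,0,0.05],[0,0,0],0.6],
    [[-0.12,0,0.05],[0,0,0],0.6],
    [[-0.06,0,0],[0,0,0],0.6],
    [[0,0,0],[0,0,0],0.6],
    [[0,0,0],[0,0,0],0.6],
  ],
)

```text
time_s: 3.35
eef_pos: [490.2, -95.6, 181.8]
ee_rot: [0.0, 0.52, 0.854, 0.0]
force: [-0.3, 1.3, 0.0]
grip_width: 0.598
grip_force: 0.0
```

```bash
python3 - <<'E'
from h import *
s=telemetry.sense();pose=(s["eef_pos"],s["ee_rot"]);np.save("pose1.npy",np.r_[pose]);print(s["time_s"],pose)
cv2.imwrite("pics/w1.png",optics.capture("wrist"))
E
```

```text
3.35 (array([490.16211973, -95.6266422 , 181.75933247]), array([9.79510822e-05, 5.20248531e-01, 8.54014897e-01, 1.13131493e-04]))
```

View pics/w1.png

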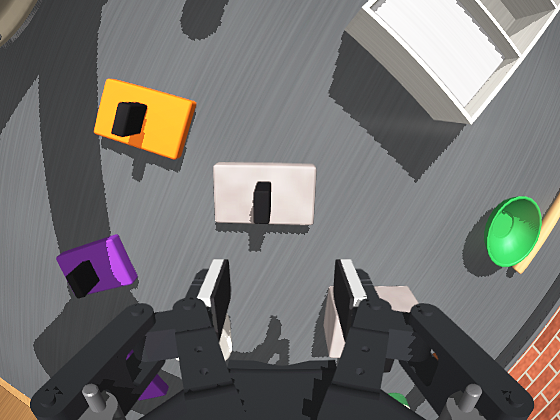

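Wrist view: the grey low slab is square to the fingers. Its top corners are about (214,164), (315,164), (314,223) and (215,222), and the bar is at (262,200). The ramekin and the tall block are partly behind the fingers, at about (215,340) and (385,310).

```bash
python3 - <<'E'
from h import *
a=np.load("pose1.npy",allow_pickle=True)
s=telemetry.sense();pose=(s["eef_pos"],s["ee_rot"])
P=[atz("wrist",p,20,pose) for p in [(214,164),(315,164),(314,223),(215,222)]]
rep("blk",P);c=np.mean(P,0)
print("tool axes deltas",[np.round(x,3) for x in delta([c[0],c[1],25],pose[1],pose)])
for z,u in((60,(262,182)),):print(atz("wrist",u,z,pose))
R=Ro.from_quat(np.roll(pose[1],-1)).as_matrix();print("tool y ang",np.degrees(np.arctan2(R[1,1],R[0,1])))
# ramekin/tall blocks clearance
E
```

```text
blk [ 475.6 -105.6   20. ] edges [96. 59. 99. 59.] ang [  27.1  -62.  -153.2  115.1]
[[420.0, -101.0], [505.0, -57.0], [533.0, -110.0], [444.0, -154.0]]
tool axes deltas [array([-0.012, -0.089,  0.784]), array([0., 0., 0.])]
[466.57084247 -86.89104586  60.        ]
tool y ang 27.328858885512474
```

Emit:
servo_tool(
  deltas=[
    [[-0.006,-0.045,0.05],[0,0,0],0.5],
    [[-0.006,-0.044,0.1],[0,0,0],0.5],
    [[0,0,0.12],[0,0,0],0.5],
    [[0,0,0.12],[0,0,0],0.5],
    [[0,0,0.05],[0,0,0],0.5],
    [[0,0,0],[0,0,0],0.5],
    [[0,0,0],[0,0,0],0.5],
  ],
)

```text
time_s: 4.1
eef_pos: [476.1, -106.5, 94.4]
ee_rot: [0.001, 0.52, 0.854, 0.0]
force: [0.1, -0.2, 0.2]
grip_width: 0.498
grip_force: 0.0
```

```bash
python3 - <<'E'
from h import *
s=telemetry.sense();print(s["time_s"],s["eef_pos"])
cv2.imwrite("pics/w2.png",optics.capture("wrist"))
E
```

```text
4.1 [ 476.08519646 -106.45793471   94.37144761]
```

View pics/w2.png

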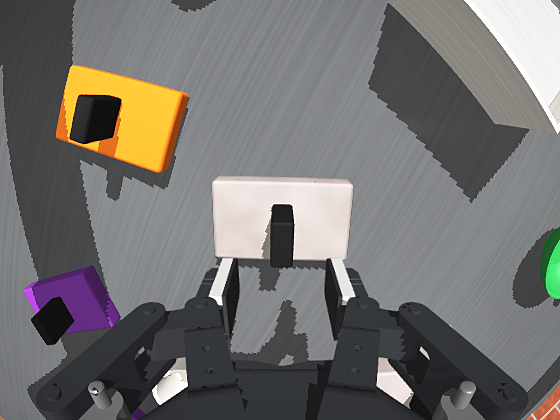

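The bar (282,235) lies midway between the fingertips (228 and 342), so I descend and close.

Emit:
servo_tool(
  deltas=[
    [[0,0,0.1],[0,0,0],0.5],
    [[0,0,0.1],[0,0,0],0.5],
    [[0,0,0.08],[0,0,0],0.5],
    [[0,0,0.04],[0,0,0],0.5],
    [[0,0,0.025],[0,0,0],0.5],
    [[0,0,0],[0,0,0],0.5],
    [[0,0,0],[0,0,0],0.5],
  ],
)

```text
time_s: 4.85
eef_pos: [476.0, -106.8, 25.0]
ee_rot: [0.001, 0.52, 0.854, 0.0]
force: [0.8, 0.5, 0.6]
grip_width: 0.498
grip_force: 0.0
```

Emit:
servo_tool(
  deltas=[
    [[0,0,0],[0,0,0],0],
    [[0,0,0],[0,0,0],0],
    [[0,0,0],[0,0,0],0],
    [[0,0,0],[0,0,0],0],
    [[0,0,0],[0,0,0],0],
    [[0,0,0],[0,0,0],0],
    [[0,0,0],[0,0,0],0],
    [[0,0,0],[0,0,0],0],
  ],
  squeeze=50,
)

```text
time_s: 5.65
eef_pos: [476.0, -106.8, 24.9]
ee_rot: [0.001, 0.52, 0.854, 0.0]
force: [-1.5, -0.1, 6.5]
grip_width: 0.16
grip_force: 50.8
```

Emit:
servo_tool(
  deltas=[
    [[0,0,-0.04],[0,0,0],0],
    [[0,0,-0.08],[0,0,0],0],
    [[0,0,-0.1],[0,0,0],0],
    [[0,0,-0.12],[0,0,0],0],
    [[0,0,-0.12],[0,0,0],0],
    [[0,0,-0.12],[0,0,0],0],
    [[0,0,-0.12],[0,0,0],0],
    [[0,0,0],[0,0,0],0],
  ],
)

```text
time_s: 6.45
eef_pos: [476.6, -107.1, 167.1]
ee_rot: [0.003, 0.52, 0.854, 0.0]
force: [0.7, -0.8, -1.9]
grip_width: 0.158
grip_force: 49.9
```

Emit:
servo_tool(
  deltas=[
    [[0,0,0],[0,0,0.057],0],
    [[0,0,0],[0,0,0.057],0],
    [[0,0,0],[0,0,0.057],0],
    [[0,0,0],[0,0,0.057],0],
    [[0,0,0],[0,0,0.057],0],
    [[0,0,0],[0,0,0.057],0],
    [[0,0,0],[0,0,0.057],0],
    [[0,0,0],[0,0,0.057],0],
  ],
)

```text
time_s: 7.25
eef_pos: [475.0, -106.3, 163.0]
ee_rot: [-0.001, 0.788, 0.616, -0.0]
force: [0.3, 0.4, -1.9]
grip_width: 0.156
grip_force: 49.7
```

Emit:
servo_tool(
  deltas=[
    [[0.07,0,0],[0,0,0],0],
    [[0.12,0.01,0],[0,0,0],0],
    [[0.12,0.01,0],[0,0,0],0],
    [[0.12,0.01,0],[0,0,0],0],
    [[0.12,0.01,0],[0,0,0],0],
    [[0.12,0.01,0],[0,0,0],0],
    [[0.08,0.01,0],[0,0,0],0],
    [[0,0,0],[0,0,0],0],
  ],
)

```text
time_s: 8.05
eef_pos: [522.7, 38.6, 163.4]
ee_rot: [-0.001, 0.785, 0.619, -0.0]
force: [0.1, 0.4, -1.4]
grip_width: 0.159
grip_force: 49.8
```

```bash
python3 - <<'E'
from h import *
s=telemetry.sense();pose=(s["eef_pos"],s["ee_rot"]);print(s["time_s"],s["eef_pos"],s["ee_rot"],s["force"],s["grip_force"],s["grip_width"])
cv2.imwrite("pics/w3.png",optics.capture("wrist"))
R=Ro.from_quat(np.roll(pose[1],-1)).as_matrix();print("tool y ang",np.degrees(np.arctan2(R[1,1],R[0,1])))
print(delta([567,190.5,165],pose[1],pose)[0])
E
```

```text
8.05 [522.73590847  38.5683356  163.40561493] [-6.53295460e-04  7.85281497e-01  6.19138476e-01 -3.00481107e-04] [ 0.05339145  0.35094736 -1.40595104] 49.8096227645874 0.15867487461270932
tool y ang -13.493465719177633
[ 0.79033347  0.03794559 -0.00775861]
```

View pics/w3.png

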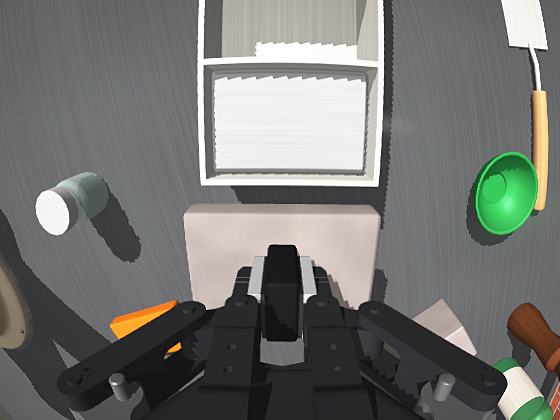

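Wrist view: the block is held level with its far top edge from (188,206) to (377,208). The caddy's near rim corners are at (200,186) and (378,185), and the cross wall is at row about 62.

```bash
python3 - <<'E'
from h import *
s=telemetry.sense();pose=(s["eef_pos"],s["ee_rot"])
P,q=pose;R=Ro.from_quat(np.roll(q,-1))
cx=np.array([.971,-.239]);cy=np.array([.239,.971])
f=lambda p,z:atz("wrist",p,z,pose)
for n,p,z in (("L",(200,186),76),("R",(378,185),76),("cwL",(203,61),76),("cwR",(382,64),76),("slabL",(188,206),158.5),("slabR",(377,208),158.5)):
    X=f(p,z);d=X[:2]-[567,190.5];print(n,X.round(1),"caddy xy",(d@cx).round(1),(d@cy).round(1),"tool xy",R.inv().apply(X-P)[:2].round(1))
E
```

```text
L [468.8  74.1  76. ] caddy xy -67.5 -136.5 tool xy [ 23.1 -60.7]
R [597.3  44.2  76. ] caddy xy 64.4 -134.8 tool xy [24.1 71.2]
cwL [495.1 161.3  76. ] caddy xy -62.8 -45.6 tool xy [114.  -55.5]
cwR [617.6 130.9  76. ] caddy xy 63.3 -45.7 tool xy [113.2  70.6]
slabL [485.6  80.1 158.5] caddy xy -52.6 -126.7 tool xy [ 32.8 -45.8]
slabR [574.5  57.7 158.5] caddy xy 39.0 -127.2 tool xy [31.8 45.8]
```

Emit:
servo_tool(
  deltas=[
    [[0.06,0.006,0],[0,0,0],0],
    [[0.12,0.006,0],[0,0,0],0],
    [[0.12,0.006,0],[0,0,0],0],
    [[0.12,0.006,0],[0,0,0],0],
    [[0.12,0.006,0],[0,0,0],0],
    [[0.12,0.006,0],[0,0,0.003],0],
    [[0.08,0,0],[0,0,0],0],
    [[0.04,0,0],[0,0,0],0],
  ],
)

```text
time_s: 8.9
eef_pos: [567.1, 187.1, 164.0]
ee_rot: [-0.0, 0.788, 0.616, -0.0]
force: [0.6, -0.2, -2.2]
grip_width: 0.156
grip_force: 49.8
```

Emit:
servo_tool(
  deltas=[
    [[0,0,0],[0,0,0],0],
    [[0,0,0],[0,0,0],0],
    [[0,0,0],[0,0,0],0],
  ],
)

```text
time_s: 9.2
eef_pos: [567.1, 185.2, 164.3]
ee_rot: [0.0, 0.788, 0.615, -0.0]
force: [0.7, 0.6, -1.8]
grip_width: 0.155
grip_force: 49.8
```

```bash
python3 - <<'E'
from h import *
s=telemetry.sense();pose=(s["eef_pos"],s["ee_rot"]);print(s["time_s"],s["eef_pos"],s["ee_rot"])
print(delta([566.3,189.3,165],pose[1],pose)[0])
a=optics.capture("scene");b=optics.capture("wrist")
A=cv2.resize(a[185:385,240:420],None,fx=3,fy=3,interpolation=cv2.INTER_CUBIC)[:420]
cv2.imwrite("pics/c4.png",cv2.hconcat([A,b])[:, :]if False else cv2.resize(cv2.hconcat([A[:420,:400],b]),(800,350)))
E
```

```text
9.2 [567.09893689 185.17254474 164.33776883] [ 3.53353665e-05  7.88459342e-01  6.15086865e-01 -1.19299498e-04]
[ 0.01904414 -0.00889671 -0.00331476]
```

View pics/c4.png

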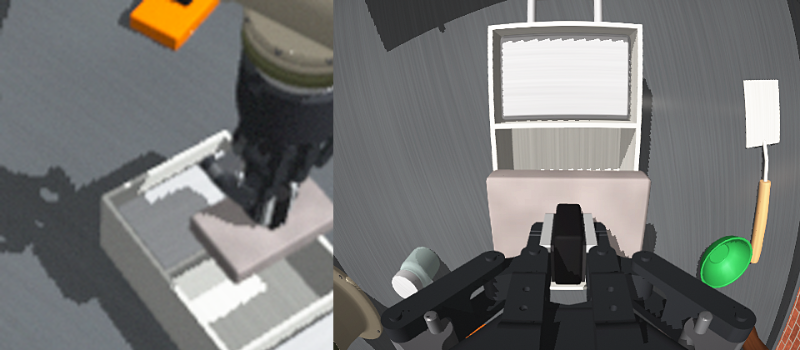

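Wrist half: the loop-side cross wall runs from (494,125) to (641,124), the far end corners are at (489,25) and (643,26), and the block is level with its front edge at row 172.

```bash
python3 - <<'E'
from h import *
s=telemetry.sense();pose=(s["eef_pos"],s["ee_rot"])
P,q=pose;R=Ro.from_quat(np.roll(q,-1))
g=lambda p:(p[0]*1.2-400,p[1]*1.2)
for n,p,z in (("L",(489,25),76),("R",(643,26),76),("cwL",(494,125),76),("cwR",(641,124),76),("slabL",(488,174),159),("slabR",(649,174),159)):
    X=atz("wrist",g(p),z,pose);print(n,X.round(1),"tool xy",R.inv().apply(X-P)[:2].round(1))
E
```

```text
L [535.  336.3  76. ] tool xy [138.6 -67.9]
R [662.  303.2  76. ] tool xy [137.4  63.3]
cwL [516.4 249.5  76. ] tool xy [ 49.9 -64.8]
cwR [640.6 219.3  76. ] tool xy [50.8 63. ]
slabL [528.8 227.1 159. ] tool xy [ 31.2 -47.3]
slabR [620.2 204.3 159. ] tool xy [31.3 46.9]
```

Emit:
servo_tool(
  deltas=[
    [[0.018,-0.008,0.04],[0,0,0],0],
    [[0,0,0.08],[0,0,0],0],
    [[0,0,0.08],[0,0,0],0],
    [[0,0,0.08],[0,0,0],0],
    [[0,0,0.08],[0,0,0],0],
    [[0,0,0.08],[0,0,0],0],
    [[0,0,0.08],[0,0,0],0],
    [[0,0,0.04],[0,0,0],0],
  ],
)

```text
time_s: 10.1
eef_pos: [565.6, 189.8, 50.4]
ee_rot: [-0.001, 0.788, 0.615, -0.001]
force: [0.0, -0.2, -2.0]
grip_width: 0.162
grip_force: 49.8
```

Emit:
servo_tool(
  deltas=[
    [[0,0,0.03],[0,0,0],0],
    [[0,0,0.02],[0,0,0],0],
    [[0,0,0.01],[0,0,0],0],
    [[0,0,0],[0,0,0],0],
    [[0,0,0],[0,0,0],0],
  ],
)

```text
time_s: 10.6
eef_pos: [566.7, 189.9, 40.7]
ee_rot: [0.0, 0.788, 0.615, 0.0]
force: [0.8, -0.1, -2.6]
grip_width: 0.154
grip_force: 49.8
```

Emit:
servo_tool(
  deltas=[
    [[0,0,0.01],[0,0,0],0],
    [[0,0,0.01],[0,0,0],0],
    [[0,0,0.01],[0,0,0],0],
    [[0,0,0.01],[0,0,0],0],
    [[0,0,0],[0,0,0],0],
    [[0,0,0],[0,0,0],0],
  ],
)

```text
time_s: 11.2
eef_pos: [566.5, 189.9, 32.3]
ee_rot: [-0.0, 0.788, 0.615, -0.0]
force: [0.0, -0.2, -3.2]
grip_width: 0.159
grip_force: 49.8
```

Emit:
servo_tool(
  deltas=[
    [[0,0,0.005],[0,0,0],0],
    [[0,0,0.005],[0,0,0],0],
    [[0,0,0],[0,0,0],0],
    [[0,0,0],[0,0,0],0],
  ],
)

```text
time_s: 11.6
eef_pos: [566.4, 189.9, 30.3]
ee_rot: [-0.0, 0.788, 0.615, -0.0]
force: [0.5, 0.7, -0.7]
grip_width: 0.154
grip_force: 49.8
```

Emit:
servo_tool(
  deltas=[
    [[0,0,0.004],[0,0,0],0],
    [[0,0,0.003],[0,0,0],0],
    [[0,0,0],[0,0,0],0],
    [[0,0,0],[0,0,0],0],
  ],
)

```text
time_s: 12.0
eef_pos: [566.5, 189.9, 29.0]
ee_rot: [0.0, 0.788, 0.616, 0.0]
force: [-0.5, 0.2, -0.7]
grip_width: 0.156
grip_force: 49.8
```

Emit:
servo_tool(
  deltas=[
    [[0,0,0.004],[0,0,0],0],
    [[0,0,0],[0,0,0],0],
    [[0,0,0],[0,0,0],0],
  ],
)

```text
time_s: 12.3
eef_pos: [566.5, 189.9, 28.9]
ee_rot: [0.0, 0.788, 0.615, 0.0]
force: [-3.7, -1.0, 6.3]
grip_width: 0.157
grip_force: 51.0
```

The block is on the floor, with 6 N of contact. I let go and rise straight up.

Emit:
servo_tool(
  deltas=[
    [[0,0,0],[0,0,0],0.45],
    [[0,0,0],[0,0,0],0.45],
    [[0,0,0],[0,0,0],0.45],
    [[0,0,0],[0,0,0],0.45],
    [[0,0,0],[0,0,0],0.45],
    [[0,0,-0.03],[0,0,0],0.45],
    [[0,0,-0.05],[0,0,0],0.45],
    [[0,0,-0.08],[0,0,0],0.45],
  ],
)

```text
time_s: 13.1
eef_pos: [566.2, 189.8, 60.6]
ee_rot: [-0.0, 0.788, 0.615, -0.0]
force: [-0.3, -0.3, 0.5]
grip_width: 0.449
grip_force: 0.0
```

Emit:
servo_tool(
  deltas=[
    [[0,0,-0.1],[0,0,0],0.45],
    [[0,0,-0.1],[0,0,0],0.45],
    [[0,0,-0.1],[0,0,0],0],
    [[0,0,-0.1],[0,0,0],0],
    [[0,0,-0.05],[0,0,0],0],
    [[0,0,0],[0,0,0],0],
    [[0,0,0],[0,0,0],0],
    [[0,0,0],[0,0,0],0],
  ],
)

```text
time_s: 13.9
eef_pos: [566.0, 189.8, 149.0]
ee_rot: [-0.0, 0.788, 0.615, -0.001]
force: [-0.5, 1.0, -1.1]
grip_width: 0.002
grip_force: 0.0
```

Emit:
servo_tool(
  deltas=[
    [[0.06,0,0],[0,0,0],0],
    [[0.1,0,0],[0,0,0],0],
    [[0.1,0,0],[0,0,0],0],
    [[0.1,0,0],[0,0,0],0],
    [[0.08,0,0],[0,0,0],0],
    [[0,0,0],[0,0,0],0],
    [[0,0,0],[0,0,0],0],
  ],
)

```text
time_s: 14.6
eef_pos: [587.5, 275.4, 149.5]
ee_rot: [-0.0, 0.788, 0.616, -0.0]
force: [0.2, -0.3, 0.4]
grip_width: 0.004
grip_force: 0.0
```

```bash
python3 - <<'E'
from h import *
s=telemetry.sense();pose=(s["eef_pos"],s["ee_rot"]);print(s["time_s"],s["eef_pos"],s["ee_rot"],s["grip_width"],s["force"])
c=np.array([566.5,190]);cy=np.array([.239,.971])
print(delta([*(c+92*cy),92],pose[1],pose)[0],delta([*(c-92*cy),92],pose[1],pose)[0])
a=optics.capture("scene");b=optics.capture("side")
A=cv2.resize(a[225:385,270:420],None,fx=2.6,fy=2.6,interpolation=cv2.INTER_CUBIC);B=cv2.resize(b[110:220,250:350],None,fx=3.8,fy=3.8,interpolation=cv2.INTER_CUBIC)[:A.shape[0]]
h=min(len(A),len(B));cv2.imwrite("pics/c5.png",cv2.hconcat([A[:h],B[:h]]))
E
```

```text
14.6 [587.5190286  275.41750083 149.46086361] [-1.22108972e-04  7.87982125e-01  6.15697905e-01 -4.94619554e-04] 0.0036850415858832673 [ 0.19801845 -0.27821518  0.41986658]
[2.03439393e-02 1.98069909e-04 2.87291509e-01] [-0.8996345   0.00287809  0.28786816]
```

View pics/c5.png

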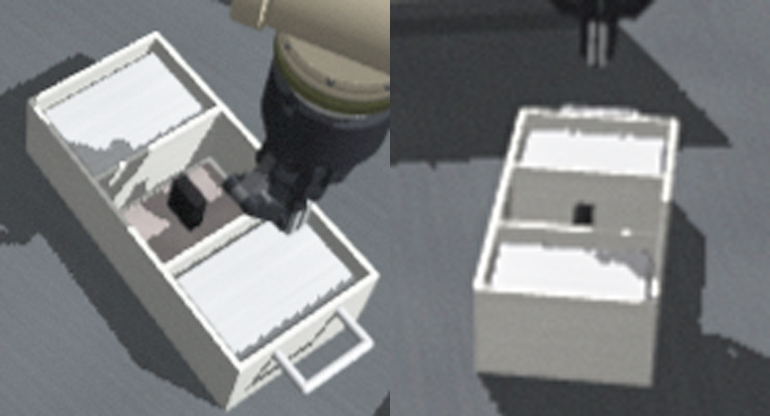

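The block sits flat and upright in the middle compartment (left half (187,205)), with the bar below the rim. Now the sweep at z of about 92, 16 mm above the rim.

Emit:
servo_tool(
  deltas=[
    [[0.01,0,0.06],[0,0,0],0],
    [[0.01,0,0.08],[0,0,0],0],
    [[0,0,0.08],[0,0,0],0],
    [[0,0,0.05],[0,0,0],0],
    [[0,0,0.015],[0,0,0],0],
    [[0,0,0],[0,0,0],0],
    [[0,0,0],[0,0,0],0],
    [[0,0,0],[0,0,0],0],
  ],
)

```text
time_s: 15.5
eef_pos: [589.1, 279.2, 93.9]
ee_rot: [0.0, 0.788, 0.615, 0.001]
force: [-0.2, 0.2, 0.6]
grip_width: 0.001
grip_force: 0.0
```

Emit:
servo_tool(
  deltas=[
    [[-0.02,0,0],[0,0,0],0],
    [[-0.04,0,0],[0,0,0],0],
    [[-0.05,0,0],[0,0,0],0],
    [[-0.05,0,0],[0,0,0],0],
    [[-0.05,0,0],[0,0,0],0],
    [[-0.05,0,0],[0,0,0],0],
    [[-0.05,0,0],[0,0,0],0],
    [[-0.05,0,0],[0,0,0],0],
  ],
)

```text
time_s: 16.3
eef_pos: [571.1, 208.4, 93.1]
ee_rot: [0.0, 0.788, 0.615, 0.0]
force: [0.1, -0.5, 0.1]
grip_width: -0.0
grip_force: 0.0
```

Emit:
servo_tool(
  deltas=[
    [[-0.05,0,0],[0,0,0],0],
    [[-0.05,0,0],[0,0,0],0],
    [[-0.05,0,0],[0,0,0],0],
    [[-0.05,0,0],[0,0,0],0],
    [[-0.05,0,0],[0,0,0],0],
    [[-0.05,0,0],[0,0,0],0],
    [[-0.05,0,0],[0,0,0],0],
    [[-0.05,0,0],[0,0,0],0],
  ],
)

```text
time_s: 17.1
eef_pos: [551.7, 130.9, 93.1]
ee_rot: [-0.0, 0.788, 0.615, -0.0]
force: [0.1, 0.4, -0.2]
grip_width: -0.001
grip_force: 0.0
```

Emit:
servo_tool(
  deltas=[
    [[-0.05,0,0],[0,0,0],0],
    [[-0.05,0,0],[0,0,0],0],
    [[-0.04,0,0],[0,0,0],0],
    [[-0.02,0,0],[0,0,0],0],
    [[0,0,0],[0,0,0],0],
    [[0,0,0],[0,0,0],0],
    [[0,0,0],[0,0,0],0],
  ],
)

```text
time_s: 17.8
eef_pos: [544.2, 100.9, 93.1]
ee_rot: [-0.0, 0.788, 0.616, 0.0]
force: [0.2, -0.4, -0.2]
grip_width: 0.004
grip_force: 0.0
```

The sweep is complete and nothing was touched. I rise clear and hand in.

Emit:
servo_tool(
  deltas=[
    [[0,0,-0.06],[0,0,0],0],
    [[0,0,-0.1],[0,0,0],0],
    [[0,0,-0.1],[0,0,0],0],
    [[0,0,-0.1],[0,0,0],0],
    [[0,0,-0.05],[0,0,0],0],
    [[0,0,0],[0,0,0],0],
    [[0,0,0],[0,0,0],0],
    [[0,0,0],[0,0,0],0],
  ],
)

```text
time_s: 18.6
eef_pos: [543.7, 100.7, 174.1]
ee_rot: [-0.001, 0.788, 0.615, -0.001]
force: [-1.1, 0.0, 0.7]
grip_width: -0.001
grip_force: 0.0
```

```bash
python3 -c "
from rig import ctrl;print(ctrl.finish_job())"
```

```text
the job is handed in; nothing more can be done
None
```

The low block stands upright in the caddy's middle compartment, the fingertip sweep from the loop end to the other end (about 17 mm above the rim) touched nothing, the tall block was left alone, and the job was handed in at about 18.6 s.

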